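# Stand the toppled tube rack up and push it home

### The job

The tube rack in front of the low heater has toppled back and leans on the heater's front top edge, its drip tray in the air. Without gripping, straddling or lifting anything, use the closed fingers to push it until it stands upright on its base, then push it along the bench, still upright, until its long side sits flush against the front of the heater, not sticking out past either end. Leave the spare rack and everything else on the bench undisturbed.

Things in the scene. Friction and masses are not known exactly. Their poses are not given: they have to be found in the camera images.
- heater: Low white dry-block heater, fixed, on the robot's left: 160 mm deep (its x), 260 mm wide (its y), 62 mm high, flat top with an aluminium block of wells nearly flush in it (2 mm). Origin at the centre of its underside, z up; its front face looks to the robot's right, turned up to 0.3 rad from that, and is the plane x = -80 mm in its frame.
- heater_front (a point): Middle of the upper edge of the heater's front face, 62 mm above the bench.
- rack: The toppled rack: loose white plastic, 12 capped tubes fixed in it, body 56 mm deep (x), 180 mm long (y), 140 mm high (z), 0.3 to 0.5 kg. Origin at the centre of the body's underside; z runs to its top, x to the heater. At the start it leans back 42 degrees from vertical, its end plates on the heater's front top edge, its long axis parallel to that edge. It carries a drip tray in front.
- rack_back_foot (a point): Middle of the rack's long bottom edge on the heater side (28 mm along +x from its origin). At the start this edge rests on the bench 56 mm in front of the heater's front face, and the rack turns about it as it is raised. Once within about 28 degrees of vertical the rack goes upright by itself.
- rack_front_foot (a point): Middle of the bottom edge of the drip tray's lip, the rack's foremost edge, away from the heater (74 mm along -x from its origin); 68 mm above the bench at the start. The tray is as long as the rack and reaches 46 mm out from the body's foot; floor 5 mm, lip 22 mm high and 4 mm thick. The upright rack slides when pushed on the lip, and may tip when pushed high.
- rack_top (a point): Centre of the rack's top, 140 mm along its z. At the start the top's edge on the heater side is 104 mm above the bench and 38 mm inside the heater's front face, with open space behind it above the heater; the other top edge is the highest, 142 mm up. Between the 6 mm end plates the top rim (108 to 140 mm up the rack) is set back 4 mm on either long side.
- spare_rack: A rack of the same kind that stands upright farther to the right, its tray towards the work, to be left alone. Origin at the centre of its underside.
- bottle: Clear bottle, 68 mm across, 190 mm high, loose, near the spare rack; leave alone. Origin at the centre of its underside.
- jar: Small amber jar, 56 mm across, 70 mm high, loose; leave alone. Origin at the centre of its underside.
- dishes: Stack of three flat round dishes, 90 mm across, 45 mm high, loose; leave alone. Origin at the centre of its underside.
- tip_box: Grey box with a clear lid, 87 x 122 x 60 mm high, loose; leave alone. Origin at the centre of its underside.
- timer: Small white bench timer, 60 x 75 x 30 mm high, loose; leave alone. Origin at the centre of its underside.
- beaker: Glass beaker, 60 mm across, 75 mm high, loose; leave alone. Origin at the centre of its underside.

How it is judged:
On the way, in this order (a step that is already met when the one before it is completed fails the run):
1. the rack stands upright on its base (angle between rack's own z axis and vertical below 0.08 rad), for 0.2 s.
2. the rack, upright, is flush against the heater's front (angle between rack's own z axis and vertical below 0.06 rad and x of rack_back_foot in the frame of heater above -0.085 m and height (world z) of rack_back_foot below 0.008 m and y of rack_back_foot in the frame of heater between -0.042 and 0.042 m and angle between the x axis of rack and the x axis of heater, either way round below 0.06 rad), for 0.2 s.
At the end, for the whole second after the job is handed in: The rack stands upright (within 0.06 rad) and at rest on the bench, its long side parallel to the heater's front (within 0.06 rad), the middle of its bottom edge within 5 mm of the front face and within 42 mm of the middle of the front sideways; the things round it are where they were (all of step 2 and linear speed of rack below 0.01 m/s); the robot touches nothing.
It fails at once if the fingers straddle or grip the rack or its tray lip: the grasp point between them is inside the rack's outline ((x of the grasp point in the frame of rack between -0.025 and 0.025 m and y of the grasp point in the frame of rack between -0.088 and 0.088 m and z of the grasp point in the frame of rack between 0 and 0.152 m) or (x of the grasp point in the frame of rack between -0.079 and -0.066 m and y of the grasp point in the frame of rack between -0.088 and 0.088 m and z of the grasp point in the frame of rack between 0 and 0.0375 m)).
It fails at once if the rack is lifted: both its long bottom edges are more than 12 mm off the bench (height (world z) of each of rack_back_foot, rack_front_foot above 0.012 m).
It fails at once if the rack is knocked over further (more than 60 degrees from vertical) (angle between rack's own z axis and vertical above 1.05 rad).
It fails at once if a thing to be left alone is moved more than 15 mm or tipped over (spare tube rack, bottle, jar, dish stack) (distance of any of spare_rack, bottle, jar, dishes from where it was at the start of the episode above 0.015 m or angle between any of spare_rack, bottle, jar, dishes's own z axis and vertical above 0.25 rad).
It fails at once if a thing to be left alone is moved more than 15 mm or tipped over (tip box, timer, beaker) (distance of any of tip_box, timer, beaker from where it was at the start of the episode above 0.015 m or angle between any of tip_box, timer, beaker's own z axis and vertical above 0.25 rad).
It also fails if it takes over 45 s, if anything falls off the work surface, if the arm or the gripper's body presses on something with over 40 N, if the wrist force passes 120 N, or if a joint passes its speed limit or range.

### The arm

A 6-joint arm with a two-finger parallel gripper is mounted at the origin on the work surface. World frame = base frame: x ahead of the robot, y to its left, z up, the work surface at z = 0. Lengths are in m, angles in rad, forces in N, time in s.
With the tool pointing down it reaches from about 0.275 to 1 m from the base axis. Payload 8.4 kg.
Tool frame: the origin (TCP) lies at the very end of the fingers, on their centre line; the grasp point (between the pads) lies 19 mm behind it; x points along the fingers, y is the direction in which the jaws open and shut, and the axes are right-handed (so a half turn about x gives the same grasp; the last joint's range is limited). The gripper opens to 85 mm and grips with 20 to 120 N. Pads are 22 mm wide; open, the fingers measure 114 mm over their backs; the gripper's body (76 mm by 85 mm) begins 54 mm behind the grasp point. The pads swing forward as they close: fully open they stand 13 mm farther back than shut.
Start: joints at [1.148, 0.353, 1.633, -0, 1.155, -0.002], TCP at [0.255, 0.57, 0.231] pointing down, gripper open.
Joint ranges: [-2.63, 2.63], [-0.92, 2.1], [0.06, 2.66], [-1.3, 4.44], [0, 2.69], [-3.02, 3.02]. Speed limits (rad/s): [2.22, 2.22, 2.79, 3.14, 3.14, 3.14].

### API

Orientations are given as a unit quaternion [w, x, y, z].
In Python, from bench import readout, viewer, ctrl gives the robot as it stands.
- The arm moves only by the tool jog_arm, never from a script. Its argument "series" is a list of rows, each a list of 2 entries, a list of its own where there are three numbers: the shift along the tool's x, y, z each as a share of 0.3 m, from -1 to 1, then the turn about the tool's x as a share of 360 degrees, from -1 to 1. In form: [[[dx, dy, dz], roll], ...]. A call has 1 to 12 rows; each row is the pose to reach, as a shift and turn from the pose measured when the call began, along the tool's axes at that moment, turning the shorter way round; what a row does not reach only later rows make up. A row lasts 1/12 s, in which the tool goes at most 41.7 mm and 7.16 degrees, less where a joint would pass 70% of its speed; a pose out of reach is approached as far as the arm can. A call with a number of a shift or a turn outside -1 to 1 is refused whole. A call with a gripper value outside its range is refused whole. "grip" is the opening, from 0 (shut) to 1 (fully open), set as the call begins (left out, the last holds). The fingers move at their own pace and stop on an object; "grip_force" is the grip in N (left out, the last holds). Time passes only in rows, so rows that repeat a pose let the fingers close. It gives the time, the measured TCP pose, the force and the opening at its end, in the units of the state.
- readout.state(): the state, without advancing time (a new reading comes with each control period).
- viewer.get_image(name): name is "scene" or "side" or "wrist"; returns a dict with "image" (384x512x3 uint8, red, green, blue), "depth" (384x512 float32, m along the optical axis (not along the pixel's ray), 0 where there is no reading), "intrinsics" (3x3 intrinsics, pixels), "rvec" (rotation vector, rad) and "tvec" (3), from world to camera coordinates, as OpenCV has them. Camera axes: x right, y down, z forward; pixel columns grow to the right and rows downward; lengths in m; the calibration is good to about 2 mm. A picture is of the moment at which its call begins.
- ctrl.hand_in(): hands the job in, once; it reports no verdict.
The state is a dict: "clock": time; "joint_pos": joint angles; "qvel": joint speeds; "effort": joint torques, N m; "position": TCP position; "tcp_rot": TCP orientation; "contact_force": force on the tool from outside, world axes, zero at the start; "wrist_torque": the same for the moment, N m; "grip_width": finger opening in m.
Only numpy, scipy, OpenCV 4.12 (cv2) and the standard library are available. Lean on these libraries where they do the work, as an engineer would, in place of code of your own. Each camera call takes 0.05 s, during which the arm holds its last target.

## Working session

There is one attempt and no reset: what is moved stays moved. The work goes in short steps, Python scripts to look and compute and a tool call to move; the robot and the scene stay as the last step left them, time stands still between calls to the robot, and variables do not carry over. Pictures are saved under pics/ and viewed, and the job is handed in when it is done.

Besides the shell and the picture viewer there is one more tool, called as name(argument=value, ...) on one line, values as JSON. jog_arm: Moves the arm, as the interface text tells. Its arguments: {"type":"object","properties":{"series":{"type":"array"},"grip":{"type":"number"},"grip_force":{"type":"number"}},"required":["series"]}

```bash
mkdir -p pics
cat > h.py <<'E'
import numpy as np,cv2
from bench import readout,viewer,ctrl
def snap(n,fn):
    d=viewer.get_image(n); cv2.imwrite('pics/'+fn,d['image'][:,:,::-1]); np.savez('pics/'+fn[:-4]+'.npz',**d); return d
def world(d,u,v,r=0):
    K=np.array(d['intrinsics']);R=cv2.Rodrigues(np.array(d['rvec'],float))[0];t=np.array(d['tvec']).ravel()
    z=d['depth'][v,u]; p=np.array([(u-K[0,2])/K[0,0]*z,(v-K[1,2])/K[1,1]*z,z]); return R.T@(p-t)
def cloud(d):
    K=np.array(d['intrinsics']);R=cv2.Rodrigues(np.array(d['rvec'],float))[0];t=np.array(d['tvec']).ravel()
    z=d['depth'];v,u=np.indices(z.shape); P=np.stack([(u-K[0,2])/K[0,0]*z,(v-K[1,2])/K[1,1]*z,z],-1)
    W=(P-t)@R; W[z==0]=np.nan; return W
E
python3 - <<'E'
from h import *
for n in ['scene','side','wrist']: snap(n,n+'0.png')
print(readout.state())
E
```

```text
{'clock': 0.15, 'joint_pos': array([ 1.14761839e+00,  3.53477880e-01,  1.63392682e+00,  4.87528698e-06,
        1.15517134e+00, -2.40020146e-03]), 'qvel': array([-0.00154787, -0.00217242, -0.00377341,  0.00057058,  0.0007194 ,
       -0.00137369]), 'effort': array([-4.89373870e-04, -6.05626845e+01, -3.42338920e+01, -5.38090285e-05,
        6.18348364e-03, -3.53003873e-05]), 'position': array([0.25515644, 0.57018011, 0.23075673]), 'tcp_rot': array([ 0.69143972,  0.14733349,  0.69158966, -0.1480125 ]), 'contact_force': array([ 0.3138828 , -0.366457  ,  0.95896403]), 'wrist_torque': array([ 0.01251679, -0.03348219, -0.01893758]), 'grip_width': 0.08527858502790348}
```

View pics/scene0.png

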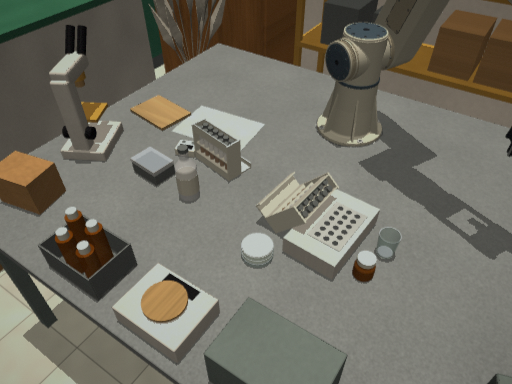

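View pics/side0.png

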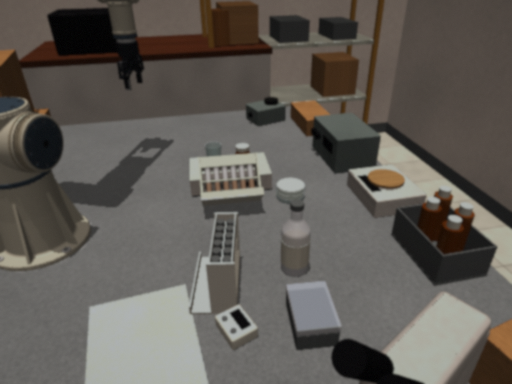

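View pics/wrist0.png

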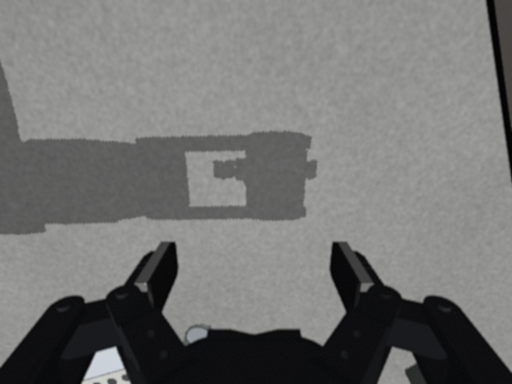

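The scene view shows the heater (about 335,230) with the rack leaning on its left (about 300,203) and the tray in the air at 285,195. The spare rack is at 217,148 and the bottle at 187,175. The dishes (257,248), jar (365,265) and beaker (388,243) are near the heater. Next I'll turn the depth into a cloud and fit the heater and rack.

Run:
```python
from h import *
ds=np.load('pics/scene0.npz'); dd=np.load('pics/side0.npz')
C=cloud(ds); D=cloud(dd)
for n,(u,v) in dict(heater=(360,215),h2=(300,240),h3=(325,205),dish=(257,242),jar=(366,258),beaker=(389,236),bottle=(186,175),spare=(217,135),tray=(283,192),body=(310,200)).items(): print(n,C[v,u].round(3))
print('cams',[(-cv2.Rodrigues(d['rvec'])[0].T@d['tvec'].ravel()).round(2) for d in (ds,dd)])
# top-down map x 0.1..0.9, y -0.5..0.7 at 2mm
img=np.zeros((500,600,3),np.uint8); 
for W,col in ((C,0),(D,1)):
    P=W.reshape(-1,3); P=P[np.isfinite(P).all(1)]
    P=P[(P[:,2]>0.012)&(P[:,2]<0.4)]
    r=((0.95-P[:,0])/0.002).astype(int); c=((0.7-P[:,1])/0.002).astype(int)
    ok=(r>=0)&(r<500)&(c>=0)&(c<600)
    img[r[ok],c[ok],col]=np.clip(60+P[ok,2]*1000,0,255)
cv2.imwrite('pics/top0.png',img)
```

```text
heater [0.478 0.249 0.064]
h2 [0.652 0.152 0.061]
h3 [0.494 0.146 0.06 ]
dish [0.71  0.051 0.043]
jar [0.617 0.326 0.069]
beaker [0.49  0.344 0.045]
bottle [ 0.657 -0.241  0.108]
spare [ 0.456 -0.278  0.121]
tray [0.507 0.011 0.053]
body [0.555 0.124 0.118]
cams [array([1.33, 0.47, 0.93]), array([ 0.4 , -0.95,  0.65])]
```

View pics/top0.png

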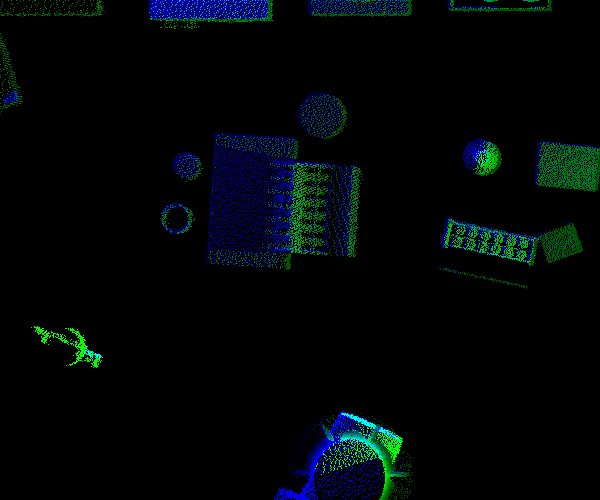

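Run:
```python
from h import *
C=cloud(np.load('pics/scene0.npz')); D=cloud(np.load('pics/side0.npz'))
P=np.vstack([C.reshape(-1,3),D.reshape(-1,3)]); P=P[np.isfinite(P).all(1)]
m=(P[:,2]>.059)&(P[:,2]<.067)&(P[:,0]>.38)&(P[:,0]<.72)&(P[:,1]>.09)&(P[:,1]<.3)&~((P[:,0]>.56)&(P[:,1]>.29))
H=P[m]; r=cv2.minAreaRect(H[:,:2].astype(np.float32)); print(r); print(cv2.boxPoints(r).round(4))
# front face points z .01-.055 heater: 
# fit edges: param search by yaw
from scipy.optimize import minimize
best=None
for a in np.arange(-.35,.35,.005):
    ca,sa=np.cos(a),np.sin(a)
    # heater x dir = (-sa,ca)?? base dir +y rotated by a
    ux=np.array([-sa,ca]); uy=np.array([-ca,-sa])
    X=H[:,:2]@ux; Y=H[:,:2]@uy
    q=[np.percentile(X,.5),np.percentile(X,99.5),np.percentile(Y,.5),np.percentile(Y,99.5)]
    s=(q[1]-q[0])*(q[3]-q[2])
    if best is None or s<best[0]: best=(s,a,q)
s,a,q=best; print('yaw off',a,q,q[1]-q[0],q[3]-q[2])
ux=np.array([-np.sin(a),np.cos(a)]); uy=np.array([-np.cos(a),-np.sin(a)])
# refine yaw w/ front/back/ends lines: end lines
X=H[:,:2]@ux; Y=H[:,:2]@uy
bins=np.linspace(q[0]+.005,q[1]-.02,14)
for f,nm in ((np.min,'ymin'),(np.max,'ymax')):
    v=[f(Y[(X>=b)&(X<b+.01)]) for b in bins]; print(nm,np.polyfit(bins,v,1)[0],np.median(v))
bins=np.linspace(q[2]+.005,q[3]-.015,20)
v=[np.max(X[(Y>=b)&(Y<b+.01)]) for b in bins]; print('xmax',np.polyfit(bins,v,1)[0],np.median(v))
```

```text
((0.5468500852584839, 0.18137815594673157), (0.1939154416322708, 0.2653237283229828), 86.331787109375)
[[0.4083 0.0931]
 [0.673  0.0761]
 [0.6854 0.2696]
 [0.4207 0.2866]]
yaw off -0.05999999999999972 [np.float64(0.1448059679343165), np.float64(0.3098101734601609), np.float64(-0.6646532861740408), np.float64(-0.4055240801599061)] 0.16500420552584438 0.25912920601413475
ymin -0.00011915153505617925 -0.6649687182426268
ymax 0.000502917263042323 -0.405087239558909
xmax 0.007053795983309104 0.30992477916707073
```

```bash
cat >> h.py <<'E'
from scipy.spatial.transform import Rotation as Ro
A=-0.058
US=np.array([-np.sin(A),np.cos(A)]); UT=np.array([np.cos(A),np.sin(A)])
def ST(P): P=np.asarray(P); return np.stack([P[...,:2]@US,P[...,:2]@UT,P[...,2]],-1)
def pose():
    s=readout.state(); q=s['tcp_rot']; R=Ro.from_quat([q[1],q[2],q[3],q[0]]).as_matrix(); return s,R
def go(S,T,z,yaw=True):
    "share numbers for going to S,T,z with jaw axis along S"
    s,R=pose(); p=S*US+T*UT; tgt=np.array([p[0],p[1],z]); d=R.T@(tgt-s['position'])/0.3
    best=None
    for sg in (1,-1):
        j=R.T@np.array([sg*US[0],sg*US[1],0]); a=np.arctan2(j[2],j[1])/(2*np.pi)
        if best is None or abs(a)<abs(best): best=a
    print('now ST',ST(s['position']).round(4),'t',round(s['clock'],2),'F',s['contact_force'].round(1),'w',round(s['grip_width'],4))
    print('toolx',R[:,0].round(3),'y in ST',(R[:2,1]@US).round(3),(R[:2,1]@UT).round(3),'z in ST',(R[:2,2]@US).round(3),(R[:2,2]@UT).round(3))
    print('d',d.round(4),'dist',np.linalg.norm(d)*.3,'roll',round(best,4), 'joint6',s['joint_pos'][5].round(3))
def rows(W):
    P=W.reshape(-1,3); P=P[np.isfinite(P).all(1)]; return ST(P)
E
python3 - <<'E'
from h import *
C=cloud(np.load('pics/scene0.npz')); D=cloud(np.load('pics/side0.npz'))
P=np.vstack([rows(C),rows(D)])
m=(P[:,1]>.4)&(P[:,1]<.66)&(P[:,0]>-.02)&(P[:,0]<.22)&(P[:,2]>.004)
Q=P[m]
hi=Q[Q[:,2]>.1]; print('T of high',np.percentile(hi[:,1],[.5,99.5]),'S',np.percentile(hi[:,0],[.5,99.5]),'zmax',hi[:,2].max())
tr=Q[(Q[:,0]<.06)&(Q[:,2]>.02)]; print('tray T',np.percentile(tr[:,1],[.5,99.5]),'Smin',np.percentile(tr[:,0],.5))
t=Q[np.argsort(-Q[:,2])[:200]]; print('top edge S',np.median(t[:,0]),np.median(t[:,2]))
# yaw of top edge
e=Q[(Q[:,2]>.135)]; print(np.polyfit(e[:,1],e[:,0],1))
ff=P[(P[:,2]>.015)&(P[:,2]<.05)&(P[:,0]>.13)&(P[:,0]<.17)&(P[:,1]>.4)&(P[:,1]<.67)]; print('front face',len(ff),np.median(ff[:,0]) if len(ff) else 0, np.polyfit(ff[:,1],ff[:,0],1) if len(ff)>5 else '')
go(.25,.535,.231)
E
```

```text
T of high [0.43753223 0.61907711] S [0.11174577 0.18388372] zmax 0.14174983215771508
tray T [0.43689964 0.61673939] Smin 0.013567332109240432
top edge S 0.14582529383187648 0.1356560632909561
[0.00027976 0.14637333]
front face 380 0.14721360318950363 [0.01463428 0.14033196]
now ST [0.584  0.2217 0.2308] t 0.15 F [ 0.3 -0.4  1. ] w 0.0853
toolx [-0.    -0.001 -1.   ] y in ST 0.935 0.355 z in ST -0.355 0.935
d [-2.0000e-04 -6.7030e-01  1.3715e+00] dist 0.45796987105265863 roll -0.0577 joint6 -0.002
```

jog_arm(series=[[[0,-0.335,0.69],-0.0577],[[0,-0.335,0.69],-0.0577],[[0,-0.335,0.69],-0.0577],[[0,-0.335,0.69],-0.0577],[[0,-0.335,0.69],-0.0577],[[0,-0.335,0.69],-0.0577],[[0,-0.335,0.69],-0.0577],[[0,-0.335,0.69],-0.0577],[[0,-0.335,0.69],-0.0577],[[0,-0.335,0.69],-0.0577]], grip=0)

```text
clock: 0.98
position: [0.4024, 0.3946, 0.2307]
tcp_rot: [0.707, 0.02, 0.707, -0.021]
contact_force: [0.5, 0.8, 0.1]
grip_width: 0.0004
```

Run:
```python
from h import *
go(.245,.528,.2)
```

```text
now ST [0.4173 0.3788 0.2307] t 0.98 F [0.5 0.8 0.1] w 0.0004
toolx [-0.001 -0.001 -1.   ] y in ST 1.0 -0.001 z in ST 0.001 1.0
d [ 0.1025 -0.5744  0.497 ] dist 0.22994102891369642 roll 0.0001 joint6 -0.74
```

jog_arm(series=[[[0.1,-0.574,0.497],0],[[0.1,-0.574,0.497],0],[[0.1,-0.574,0.497],0],[[0.1,-0.574,0.497],0],[[0.1,-0.574,0.497],0],[[0.1,-0.574,0.497],0],[[0.1,-0.574,0.497],0],[[0.1,-0.574,0.497],0]])

```text
clock: 1.65
position: [0.5413, 0.2144, 0.2003]
tcp_rot: [0.706, 0.02, 0.707, -0.021]
contact_force: [0.6, -0.3, -0.1]
grip_width: 0.0002
```

Run:
```python
from h import *
snap('scene','scene1.png');snap('side','side1.png')
go(.245,.528,.09)
```

```text
now ST [0.2465 0.5273 0.2007] t 1.75 F [-0.1 -0.5  0.1] w -0.0
toolx [-0.001 -0.001 -1.   ] y in ST 1.0 -0.002 z in ST 0.002 1.0
d [ 0.3691 -0.0047  0.0029] dist 0.11073614421086854 roll 0.0003 joint6 -1.138
```

View pics/scene1.png

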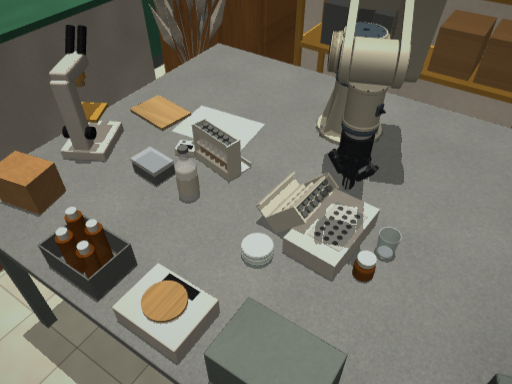

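View pics/side1.png

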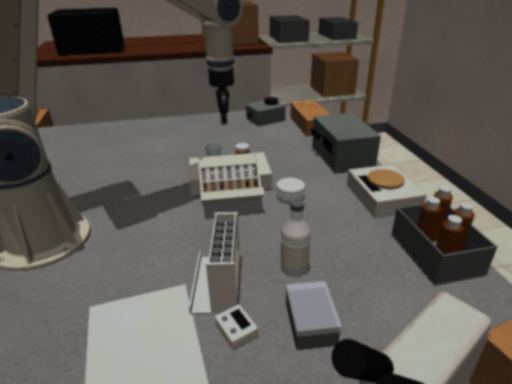

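The closed fingers (scene 347,183) hang above the heater, behind the rack. I'll go down behind the top edge.

jog_arm(series=[[[0.12,0,0],0],[[0.24,0,0],0],[[0.32,0,0],0],[[0.37,0,0],0],[[0.37,0,0],0],[[0.37,0,0],0]])

```text
clock: 2.25
position: [0.5396, 0.2167, 0.0895]
tcp_rot: [0.706, 0.019, 0.708, -0.02]
contact_force: [-0.5, -0.3, 0.1]
grip_width: -0.0
```

Run:
```python
from h import *
snap('scene','scene2.png')
go(.16,.528,.092)
```

```text
now ST [0.2477 0.527  0.0906] t 2.3 F [ 0.6 -1.   0.6] w 0.0005
toolx [-0.001 -0.    -1.   ] y in ST 1.0 -0.003 z in ST 0.003 1.0
d [-0.0047 -0.2923  0.0022] dist 0.08771307993881122 roll 0.0005 joint6 -1.138
```

jog_arm(series=[[[0,-0.05,0],0],[[0,-0.1,0],0],[[0,-0.13,0],0],[[0,-0.143,0],0],[[0,-0.156,0],0],[[0,-0.169,0],0],[[0,-0.182,0],0],[[0,-0.195,0],0],[[0,-0.205,0],0],[[0,-0.205,0],0]])

```text
clock: 3.13
position: [0.537, 0.1548, 0.0905]
tcp_rot: [0.707, 0.019, 0.707, -0.02]
contact_force: [-0.5, 0.7, -0.7]
grip_width: 0.0001
```

Run:
```python
from h import *
snap('scene','scene3.png');snap('side','side3.png')
go(.14,.528,.092)
a=cv2.imread('pics/scene3.png')[120:290,230:430];b=cv2.imread('pics/side3.png')[110:230,150:310]
cv2.imwrite('pics/c3.png',np.hstack([cv2.resize(a,(400,340)),cv2.resize(b,(400,340))]))
```

```text
now ST [0.1862 0.5272 0.0905] t 3.23 F [0.4 0.1 0.4] w 0.0002
toolx [-0.001 -0.    -1.   ] y in ST 1.0 -0.003 z in ST 0.003 1.0
d [-0.0051 -0.1539  0.0023] dist 0.04619275652010818 roll 0.0005 joint6 -1.237
```

View pics/c3.png

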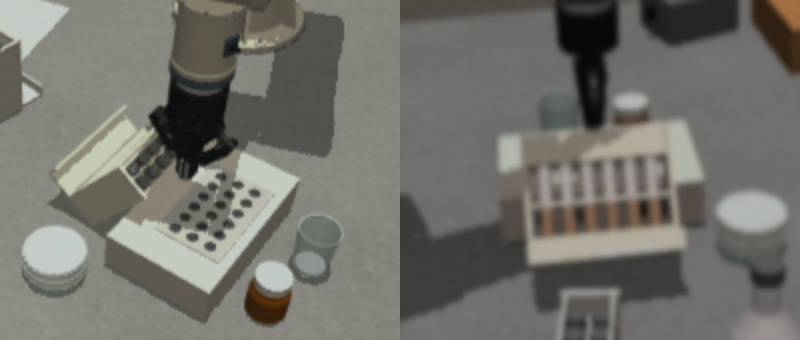

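```bash
cat >> h.py <<'E'
def tilt(d):
    P=rows(cloud(d)); m=(P[:,1]>.44)&(P[:,1]<.62)&(P[:,0]>-.05)&(P[:,0]<.13)&(P[:,2]>.004)&(P[:,2]<.16); Q=P[m]
    lip=Q[Q[:,0]<np.percentile(Q[:,0],1)]
    print('lip Smin',np.percentile(Q[:,0],[.2,1]).round(4),'z',np.median(lip[:,2]).round(4))
    lo=Q[(Q[:,1]<.49)|(Q[:,1]>.58)]; t=lo[lo[:,2]>np.percentile(lo[:,2],99)]; print('top',np.median(t,0).round(4))
E
python3 - <<'E'
from h import *
for f in ['scene0','scene3','side0','side3']: print(f); tilt(np.load('pics/'+f+'.npz'))
E
```

```text
scene0
lip Smin [-0.0283  0.0191] z 0.0673
top [0.1283 0.5506 0.1183]
scene3
lip Smin [0.0076 0.0153] z 0.0614
top [0.127  0.6157 0.1343]
side0
lip Smin [0.0132 0.0149] z 0.0692
top [0.1282 0.533  0.1225]
side3
lip Smin [0.0075 0.0094] z 0.0621
top [0.1282 0.5851 0.1397]
```

The lip has dropped 7 mm, so the rack is being raised and its foot has barely slid. I'll continue slowly.

jog_arm(series=[[[0,-0.01,0],0],[[0,-0.02,0],0],[[0,-0.03,0],0],[[0,-0.04,0],0],[[0,-0.05,0],0],[[0,-0.06,0],0],[[0,-0.06,0],0]])

```text
clock: 3.82
position: [0.536, 0.1367, 0.0905]
tcp_rot: [0.706, 0.019, 0.707, -0.02]
contact_force: [0.5, 0.3, -0.4]
grip_width: -0.0001
```

Run:
```python
from h import *
tilt(snap('side','side4.png'))
go(.14,.528,.092)
```

```text
lip Smin [-0.006  -0.0043] z 0.0381
top [0.0906 0.4668 0.1473]
now ST [0.1678 0.5272 0.0905] t 3.87 F [ 0.3  0.6 -0.5] w -0.0
toolx [-0.001 -0.    -1.   ] y in ST 1.0 -0.003 z in ST 0.003 1.0
d [-0.005  -0.0926  0.0024] dist 0.027833505113161044 roll 0.0004 joint6 -1.268
```

jog_arm(series=[[[0,-0.01,0],0],[[0,-0.02,0],0],[[0,-0.03,0],0],[[0,-0.03,0],0]])

```text
clock: 4.2
position: [0.5354, 0.1274, 0.0904]
tcp_rot: [0.706, 0.019, 0.707, -0.02]
contact_force: [0.2, 0.6, 0.4]
grip_width: 0.0002
```

Run:
```python
from h import *
tilt(snap('side','side5.png'))
go(.2,.528,.092)
a=cv2.imread('pics/side5.png')[90:240,150:310]
cv2.imwrite('pics/c5.png',cv2.resize(a,None,fx=4,fy=4)[:600])
```

```text
lip Smin [-0.0195 -0.0183] z 0.0157
top [0.0634 0.487  0.1391]
now ST [0.1585 0.5272 0.0905] t 4.25 F [-0.   0.1  0.8] w -0.0
toolx [-0.001 -0.    -1.   ] y in ST 1.0 -0.002 z in ST 0.002 1.0
d [-0.005   0.1384  0.0029] dist 0.04154608349782097 roll 0.0004 joint6 -1.284
```

View pics/c5.png

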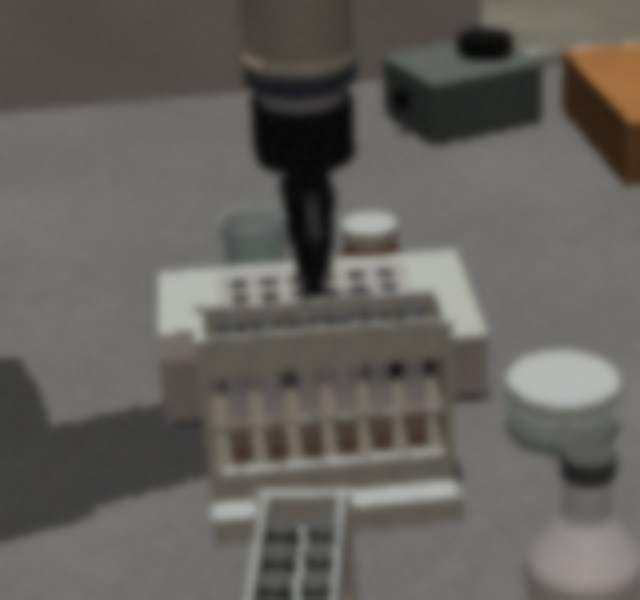

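The rack stands upright: lip at S≈-0.019 and top at z≈0.139. I'll lift out and cross over to the tray side.

jog_arm(series=[[[-0.1,0.02,0],0],[[-0.23,0.02,0],0],[[-0.36,0.02,0],0],[[-0.48,0.0,0],0],[[-0.5,-0.12,0],0],[[-0.5,-0.26,0],0],[[-0.5,-0.4,0],0],[[-0.5,-0.54,0],0],[[-0.5,-0.67,0],0],[[-0.5,-0.78,0],0],[[-0.5,-0.78,0],0],[[-0.5,-0.78,0],0]])

```text
clock: 5.25
position: [0.5224, -0.1074, 0.2405]
tcp_rot: [0.706, 0.021, 0.707, -0.021]
contact_force: [-0.1, 0.4, -0.1]
grip_width: -0.0
```

Run:
```python
from h import *
tilt(snap('side','side6.png'))
d=snap('scene','scene6.png')
P=np.vstack([rows(cloud(d)),rows(cloud(np.load('pics/side6.npz')))])
Q=P[(P[:,2]>.11)&(P[:,2]<.15)&(P[:,0]>-.05)&(P[:,0]<.2)&(P[:,1]>.4)&(P[:,1]<.66)]
r=cv2.minAreaRect(Q[:,:2].astype(np.float32)); print(r)
L=P[(P[:,2]>.012)&(P[:,2]<.026)&(P[:,0]>-.05)&(P[:,0]<0)&(P[:,1]>.42)&(P[:,1]<.64)]
print('lip',len(L),np.polyfit(L[:,1],L[:,0],1),np.percentile(L[:,1],[.5,99.5]))
go(-.065,.528,.012)
```

```text
lip Smin [-0.0198 -0.0184] z 0.013
top [0.045  0.5955 0.1393]
((0.057678110897541046, 0.5269303321838379), (0.06431031972169876, 0.18393300473690033), 0.09854715317487717)
lip 170 [ 0.00193393 -0.0162593 ] [0.4356643  0.61641799]
now ST [-0.075   0.5278  0.2405] t 5.35 F [ 0.5  1.  -0.2] w 0.0002
toolx [-0.001  0.    -1.   ] y in ST 1.0 -0.002 z in ST 0.002 1.0
d [0.7617 0.0331 0.0014] dist 0.22871540901748952 roll 0.0003 joint6 -1.717
```

View pics/scene6.png

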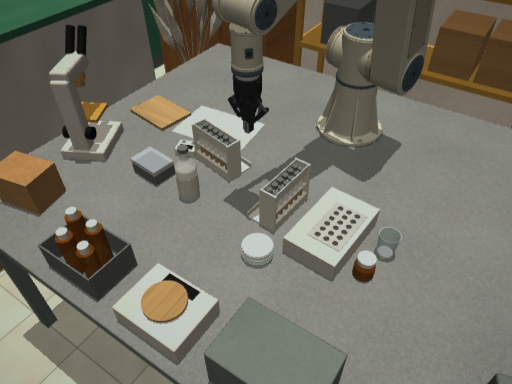

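The rack is upright at scene (283,193), and the fingers are in front of the tray at (249,128), clear of the spare rack. I'll go down here.

jog_arm(series=[[[0.13,0.01,0],0],[[0.26,0.02,0],0],[[0.39,0.03,0],0],[[0.52,0.03,0],0],[[0.63,0.03,0],0],[[0.71,0.03,0],0],[[0.757,0.03,0],0],[[0.757,0.03,0],0],[[0.757,0.03,0],0]])

```text
clock: 6.1
position: [0.5226, -0.0951, 0.013]
tcp_rot: [0.706, 0.019, 0.708, -0.019]
contact_force: [0.8, -0.1, 0.7]
grip_width: -0.0001
```

Run:
```python
from h import *
tilt(snap('side','side7.png'))
go(.033,.528,.012)
```

```text
lip Smin [-0.0204 -0.0188] z 0.0138
top [0.0511 0.5278 0.1392]
now ST [-0.065   0.5281  0.0139] t 6.15 F [ 0.6 -0.3 -0.4] w 0.0
toolx [-0.001  0.    -1.   ] y in ST 1.0 -0.003 z in ST 0.003 1.0
d [0.0065 0.3266 0.0009] dist 0.09799852316503417 roll 0.0005 joint6 -1.7
```

View pics/side7.png

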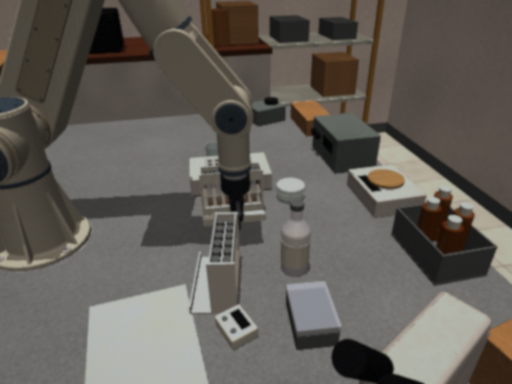

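jog_arm(series=[[[0,0.04,0],0],[[0,0.075,0],0],[[0,0.095,0],0],[[0,0.115,0],0],[[0,0.135,0],0],[[0,0.155,0],0],[[0,0.175,0],0],[[0,0.195,0],0],[[0,0.215,0],0],[[0,0.235,0],0],[[0,0.25,0],0],[[0,0.25,0],0]])

```text
clock: 7.15
position: [0.528, -0.0199, 0.0143]
tcp_rot: [0.707, 0.019, 0.707, -0.019]
contact_force: [0.3, -1.6, 2.8]
grip_width: -0.0
```

Run:
```python
from h import *
d=snap('scene','scene8.png')
P=np.vstack([rows(cloud(d)),rows(cloud(snap('side','side8.png')))])
Q=P[(P[:,2]>.132)&(P[:,2]<.15)&(P[:,0]>.06)&(P[:,0]<.2)&(P[:,1]>.4)&(P[:,1]<.66)]
print(cv2.minAreaRect(Q[:,:2].astype(np.float32)))
L=P[(P[:,2]>.008)&(P[:,2]<.026)&(P[:,0]>-.03)&(P[:,0]<.046)&((P[:,1]>.43)&(P[:,1]<.48)|(P[:,1]>.575)&(P[:,1]<.625))]
print('lip',len(L),np.polyfit(L[:,1],L[:,0],1),np.percentile(L[:,0],2),np.percentile(L[:,1],[.5,99.5]))
go(.033,.528,.014)
a=d['image'][120:300,220:420,::-1]; cv2.imwrite('pics/c8.png',cv2.resize(a,None,fx=3,fy=3))
```

```text
((0.09652762115001678, 0.5262956023216248), (0.062052395194768906, 0.1840837299823761), 0.034647613763809204)
lip 156 [0.02360769 0.01152418] 0.018943352927309837 [0.4364739  0.61443162]
now ST [0.0104 0.5279 0.014 ] t 7.25 F [ 0.9 -0.2  0.4] w 0.0002
toolx [-0.001  0.    -1.   ] y in ST 1.0 -0.003 z in ST 0.003 1.0
d [-0.0001  0.0752  0.0007] dist 0.022561941997067764 roll 0.0005 joint6 -1.558
```

View pics/c8.png

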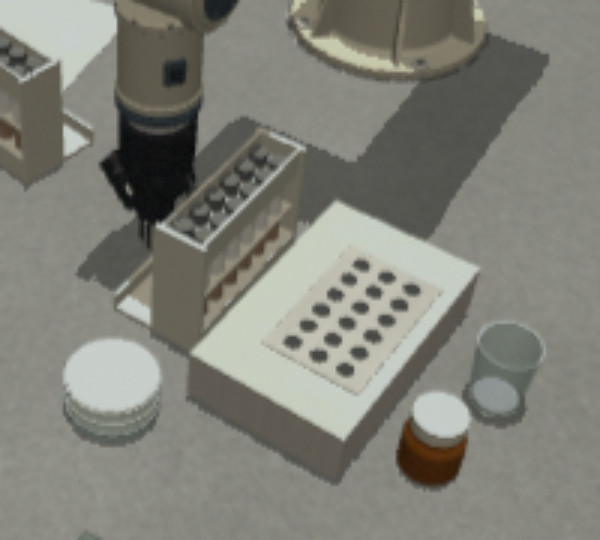

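The rack (crop 230,240) is still upright and about 26 mm short of the heater. I'll keep pushing, with fine steps at the end.

jog_arm(series=[[[0,0.015,0],0],[[0,0.03,0],0],[[0,0.045,0],0],[[0,0.06,0],0],[[0,0.07,0],0],[[0,0.078,0],0],[[0,0.08,0],0],[[0,0.08,0],0]])

```text
clock: 7.92
position: [0.5278, 0.003, 0.0138]
tcp_rot: [0.706, 0.018, 0.708, -0.019]
contact_force: [-3.4, -11.2, 3.4]
grip_width: 0.0004
```

jog_arm(series=[[[0,0.003,0],0],[[0,0.006,0],0],[[0,0.006,0],0]])

```text
clock: 8.17
position: [0.5277, 0.0032, 0.0138]
tcp_rot: [0.706, 0.017, 0.708, -0.02]
contact_force: [-1.4, -17.2, 3.0]
grip_width: -0.0
```

jog_arm(series=[[[0,0.003,0],0],[[0,0.006,0],0],[[0,0.006,0],0]])

```text
clock: 8.42
position: [0.5277, 0.0033, 0.0139]
tcp_rot: [0.706, 0.015, 0.708, -0.02]
contact_force: [0.8, -18.3, 2.0]
grip_width: -0.0002
```

```bash
cat > chk.py <<'E'
from h import *
import sys
n=sys.argv[1]
d=snap('scene','scene%s.png'%n); e=snap('side','side%s.png'%n)
P=np.vstack([rows(cloud(d)),rows(cloud(e))])
Q=P[(P[:,2]>.132)&(P[:,2]<.15)&(P[:,0]>.07)&(P[:,0]<.2)&(P[:,1]>.4)&(P[:,1]<.66)]
print('top rect',cv2.minAreaRect(Q[:,:2].astype(np.float32)),'z',np.percentile(Q[:,2],[5,95]))
L=P[(P[:,2]>.008)&(P[:,2]<.03)&(P[:,0]>.02)&(P[:,0]<.07)&((P[:,1]>.43)&(P[:,1]<.49)|(P[:,1]>.565)&(P[:,1]<.625))]
l,r=L[L[:,1]<.5],L[L[:,1]>.5]; print('lip S at ends',np.percentile(l[:,0],[2,10]),np.percentile(r[:,0],[2,10]),'T',np.percentile(L[:,1],[.5,99.5]))
go(-.06,.528,.014)
a=d['image'][120:300,220:420,::-1]; cv2.imwrite('pics/c%s.png'%n,cv2.resize(a,None,fx=3,fy=3))
E
python3 chk.py 9
```

```text
top rect ((0.10981178283691406, 0.5251680016517639), (0.07933540642261505, 0.18487262725830078), 0.3275580406188965) z [0.13232072 0.14087913]
lip S at ends [0.0419998  0.04329318] [0.04196598 0.0426667 ] T [0.43462456 0.61567036]
now ST [0.0338 0.5267 0.0139] t 8.52 F [ -0.1 -18.5   2.7] w 0.0001
toolx [-0.003 -0.006 -1.   ] y in ST 1.0 -0.008 z in ST 0.008 1.0
d [ 0.0015 -0.3128  0.0021] dist 0.09385429804722888 roll 0.0012 joint6 -1.505
```

View pics/c9.png

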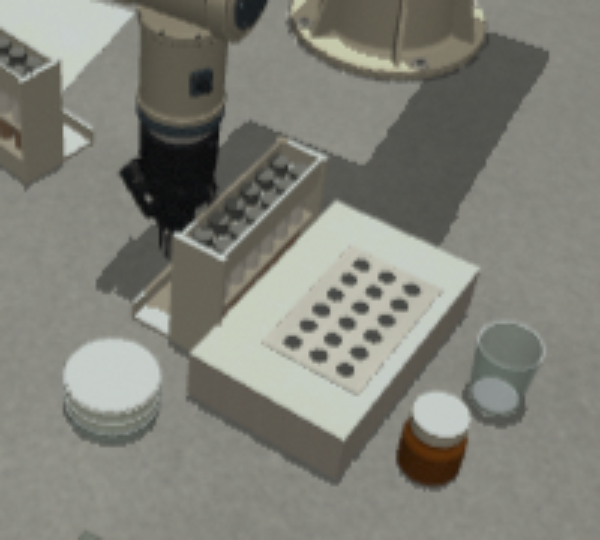

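The push now meets a firm stop at 18 N, with finger face S≈0.048, as expected for flush contact. Both lip ends read the same. I'll back off straight and then up.

jog_arm(series=[[[0,-0.02,0],0],[[0,-0.06,0],0],[[0,-0.12,0],0],[[0,-0.19,0],0],[[0,-0.25,0],0],[[0,-0.25,0],0],[[-0.1,-0.25,0],0],[[-0.23,-0.25,0],0],[[-0.36,-0.25,0],0],[[-0.49,-0.25,0],0],[[-0.6,-0.25,0],0],[[-0.7,-0.25,0],0]])

```text
clock: 9.52
position: [0.5247, -0.0698, 0.2268]
tcp_rot: [0.706, 0.016, 0.708, -0.02]
contact_force: [1.3, -0.9, 0.1]
grip_width: -0.0001
```

```bash
python3 chk.py 10
python3 - <<'E'
from h import *
# heater points & rack back plane from scene
P=np.vstack([rows(cloud(np.load('pics/scene10.npz'))),rows(cloud(np.load('pics/side10.npz')))])
b=P[(P[:,2]>.07)&(P[:,2]<.138)&(P[:,0]>.125)&(P[:,0]<.16)&(P[:,1]>.43)&(P[:,1]<.625)]
for lo,hi in ((.07,.09),(.09,.11),(.11,.138)):
  q=b[(b[:,2]>lo)&(b[:,2]<hi)]; print(lo,len(q),np.percentile(q[:,0],[50,90,98]))
H=P[(P[:,2]>.057)&(P[:,2]<.064)&(P[:,1]>.41)&(P[:,1]<.66)&(P[:,0]>.13)]
print('heater S min', np.percentile(H[:,0],[.5,2]))
a=cv2.imread('pics/side10.png')[130:240,160:300]; cv2.imwrite('pics/d10.png',cv2.resize(a,None,fx=4,fy=4))
for f in ('scene','side'):
  A=cv2.imread(f'pics/{f}0.png').astype(int);B=cv2.imread(f'pics/{f}10.png').astype(int)
  cv2.imwrite(f'pics/diff_{f}.png',np.clip(np.abs(A-B)*3,0,255).astype(np.uint8))
E
```

```text
top rect ((0.11990296840667725, 0.525747537612915), (0.1839911788702011, 0.06289732456207275), 89.82318115234375) z [0.1322708  0.14031355]
lip S at ends [0.04161826 0.04341059] [0.0413848  0.04247407] T [0.43465424 0.61261574]
now ST [-0.0395  0.5307  0.2295] t 9.62 F [ 1.1  0.5 -0. ] w 0.0002
toolx [ 0.005 -0.007 -1.   ] y in ST 1.0 -0.008 z in ST 0.008 1.0
d [ 0.7186 -0.0638 -0.0134] dist 0.21645155560936502 roll 0.0013 joint6 -1.649
0.07 183 [0.13839903 0.14605388 0.14883176]
0.09 100 [0.14171373 0.14790371 0.14918038]
0.11 749 [0.13956455 0.14556073 0.14802583]
heater S min [0.14242441 0.14900968]
```

View pics/c10.png

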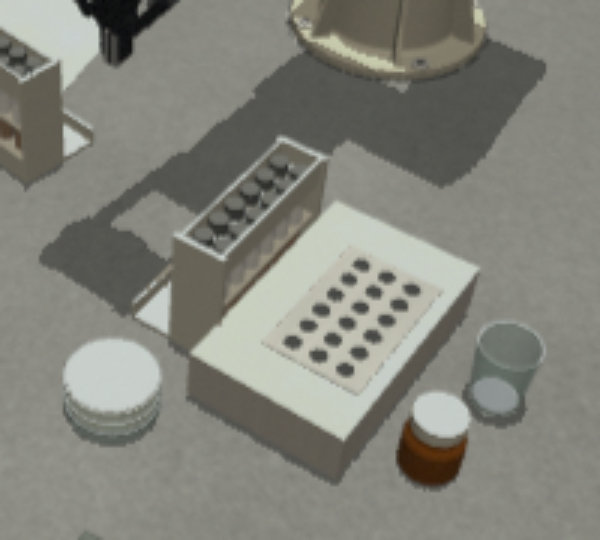

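View pics/diff_scene.png

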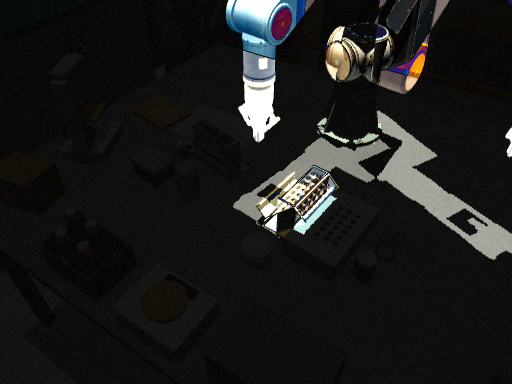

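View pics/d10.png

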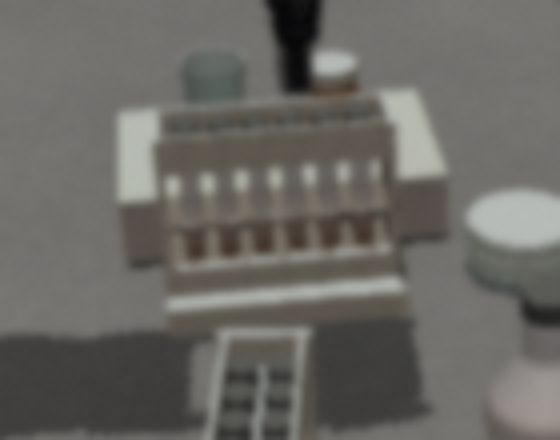

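The rack's back plane (S≈0.148–0.149) meets the heater front (≈0.149–0.150). It is parallel within about 0.003 rad and roughly 9 mm off centre. Only the rack, the arm and shadows differ from the first picture.

```bash
python3 -c "
from bench import ctrl; print(ctrl.hand_in())"
```

```text
the job is handed in; nothing more can be done
None
```

The rack now stands upright and flush against the heater's front, and the job is handed in at about 9.6 s of the 45 s limit. I raised it by pushing its top edge from behind with the closed fingers. I then slid it about 62 mm along the bench by pushing the middle of the tray lip, until it stopped firmly against the heater at about 18 N. Last, I backed the arm off so it touches nothing.

What the last checks showed:
- **Upright:** the top is level at about 0.140 m, and it stayed upright after the fingers withdrew.
- **Flush and parallel:** the depth images put the gap at 1–2 mm, within the roughly 2 mm camera calibration. The rack is parallel to the heater front to about 0.003 rad.
- **Sideways position:** about 9 mm off the middle of the heater, so it does not stick out past either end.
- **Other objects:** comparing the scene camera's first and last pictures shows changes only in the rack, the arm and shadows.

**Small disagreements:** the lip read about 0.042 m, where 0.045–0.048 m was expected from the heater front. I put this down to depth noise at the lip's edge. The back plane and the firm stop both agree with contact. The rack's foot also slid about 11 mm away from the heater while it was being raised, which the later push made up.

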